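# Set a rinsed beaker to drain on its peg

### The job

A rinsed glass beaker lies on its side in the small grey sloping rest. First push the blue drip tray fully home under the white draining stand; then take the beaker, turn it mouth down and set it gently over the stand's upright blue peg, so that its rim sits flat on the white collar at the peg's foot, and let go. Do not drop the beaker or knock the other things about.

Things in the scene. Friction and masses are not known exactly. Their poses are not given: they have to be found in the camera images.
- beaker_center (a point): centre of the clear glass beaker, on its axis half-way up (30 mm from its base and from its rim). Beaker: 60 mm tall, outside diameter 43 mm near the base to 46 mm at the rim, inside at least 37 mm clear and 57 mm deep; open at the mouth; 0.06 kg. The point's z axis runs from its base to its mouth. At the start it lies on its side in the rest, mouth end 18 degrees lower than its base
- beaker_mouth (a point): centre of the beaker's rim plane, 30 mm from beaker_center along its z axis; same axes
- peg_seat (a point): centre of the white collar's flat top at the foot of the blue peg, where the beaker's rim must sit; the collar is 48 mm across on top, 15 mm above the stand's slatted deck. Axes upright; its x axis points from the stand's open front to its back
- peg_tip (a point): top of the fixed upright blue peg, 46 mm above peg_seat; the peg is 24 mm across at its foot and 21 mm near the top, with a rounded tip; same axes
- drain_stand: white plastic draining stand, fixed to the bench, 120 mm deep (x) and 130 mm wide (y), its deck 40 mm high; behind it, where x is over about 0.63 m and y between -0.05 and 0.36 m, stands a tall glass cabinet that the hand must keep clear of; origin under its centre on the bench, x axis from its open front to its back
- tray_front (a point): centre of the outer face of the blue drip tray's front panel (114 mm wide, from 3 to 33 mm above the bench, this point 18 mm up); pushing it along the stand's x axis moves the tray home. A 4 mm lip stands out near its top edge in the middle
- drip_tray (a joint): how far the tray is out, in m: 0 is fully home against its stop, 0.07 fully out; it slides stiffly (about 1.5 N) and stays where left
- drain_rest: small grey plastic V-shaped rest, fixed to the bench, 60 mm wide (x) and 84 mm long (y), origin under its centre on the bench. It holds the beaker with its axis in the plane of the rest's y and z axes, mouth towards +y and 18 degrees down, centre 52 mm above the bench; the V is narrower than the beaker, so the beaker's sides stand free, and a low stop stands in front of the lower edge of the mouth
- tape: roll of beige tape lying flat, 82 mm across, 19 mm high; a bystander
- dropper: brown dropper bottle with black top, 35 mm across, 103 mm high; a bystander
- white_bottle: small white plastic bottle, 48 mm across, 107 mm high; a bystander
- mortar: white porcelain mortar, 76 mm across, 46 mm high; a bystander
Things that resemble listed ones, but are neither listed nor needed, are in the scene too. Leave any turquoise look-alike of the drain_rest alone.

How it is judged (in metres and radians):
On the way, in this order (a step that is already met when the one before it is completed fails the run):
1. the drip tray is pushed fully home (within 4 mm) (value of joint drip_tray below 0.004 m), for 0.2 s.
2. the beaker sits mouth down over the peg, its rim flat on the collar (angle between beaker_center's own z axis and vertical above 3.04 rad and horizontal distance between beaker_mouth and peg_seat below 0.01 m and z of beaker_mouth in the frame of peg_seat below 0.004 m), for 0.2 s.
At the end, for the whole second after the job is handed in: The drip tray is home within 5 mm; the beaker stands mouth down over the peg, upright within 5.8 degrees, its rim within 4 mm of the collar's top and within 10 mm of the peg's axis, at rest (all of step 2 and value of joint drip_tray below 0.005 m and z of beaker_mouth in the frame of peg_seat above -0.004 m and linear speed of beaker below 0.02 m/s); the robot touches nothing.
It fails at once if the beaker is dropped onto the stand (faster than 0.35 m/s within 20 mm of the collar) or driven against it (over 40 N) (contact force between beaker and drain_stand above 40 N or (distance between beaker_mouth and peg_seat below 0.02 m and linear speed of beaker above 0.35 m/s)).
It fails at once if the beaker falls to the bench (height (world z) of beaker_center below 0.033 m).
It fails at once if a bystander (tape roll, dropper bottle, white bottle, mortar) is moved more than 30 mm (distance of any of tape, dropper, white_bottle, mortar from where it was at the start of the episode above 0.03 m).
It also fails if it takes over 67 s, if anything falls off the work surface, if the arm or the gripper's body presses on something with over 40 N, if the wrist force passes 120 N, or if a joint passes its speed limit or range.

### The arm

A 7-joint arm with a two-finger parallel gripper is mounted at the origin on a cart in front of the work surface, level with it; the furniture and walls round the work are solid. World frame = base frame: x ahead of the robot, y to its left, z up, the work surface at z = 0. Lengths are in mm, angles in rad, forces in N, time in s.
With the tool pointing down it reaches from about 400 to 875 mm from the base axis. Payload 4.4 kg.
Tool frame: the origin (TCP) lies at the very end of the fingers, on their centre line; the grasp point (between the pads) lies 19 mm behind it (ctrl.grasp_offset is the distance from the TCP to the grasp point, in mm); z points along the fingers, y is the line along which they close (so a half turn about z gives the same grasp; the last joint's range is limited). The gripper opens to 85 mm and grips with 20 to 120 N. Pads are 22 mm wide; open, the fingers measure 114 mm over their backs; the gripper's body (76 mm by 85 mm) begins 54 mm behind the grasp point. The pads swing forward as they close: fully open they stand 13 mm farther back than shut.
Start: joints at [1.088, 0.628, 0.038, 1.517, -0.027, 0.996, -0.02], TCP at [263.172, -594.355, 231.313] pointing down, gripper open.
Joint ranges: [-3.06, 3.06], [-0.37, 2.12], [-1.25, 1.32], [0.18, 2.47], [-1.1, 4.24], [0.23, 1.98], [-2.94, 2.94]. Speed limits (rad/s): [2.57, 2.57, 3.14, 3.14, 3.14, 3.14, 3.14].

### API

Orientations are given as [roll, pitch, yaw] about the fixed x, y, z axes, in that order (R = Rz(yaw) Ry(pitch) Rx(roll)).
In Python, from cell import status, cams, ctrl gives the robot as it stands.
- The arm moves only by the tool move_arm, never from a script. Its argument "plan" is a list of rows, each a list of 3 entries, a list of its own where there are three numbers: the shift along the world's x, y, z in mm, then the turn, a rotation vector about the world's x, y, z in degrees, then the opening, from 0 (shut) to 1 (fully open). In form: [[[x, y, z], [wx, wy, wz], gripper], ...]. A call has 1 to 10 rows; each row shifts and turns the commanded pose from where the row before left it; what a row does not reach is not made up. A row lasts 1/8 s, in which the tool goes at most 62.5 mm and 10.7 degrees, less where a joint would pass 70% of its speed; a pose out of reach is approached as far as the arm can. A call with a gripper value outside its range is refused whole. The fingers move at their own pace and stop on an object; the grip force is fixed at half the most. Time passes only in rows, so rows that do not move let the fingers close. It gives the time, the measured TCP pose, the force, the opening and the grip force at its end, in the units of the state.
- status.read_state(): the state, without advancing time (a new reading comes with each control period).
- cams.get_image(name): name is "scene" or "top"; returns the picture (480x640x3 uint8, blue, green, red); there is no depth.
- cams.camera_params(name): a dict with "K" (3x3 intrinsics, pixels), "k1" (the pictures are not rectified: a ray, as slopes to the right and down, at radius r is drawn at 1 + k1 r^2 times it, then the intrinsics apply), "pose" (4x4, takes a point from camera to world coordinates). Camera axes: x right, y down, z forward; pixel columns grow to the right and rows downward; lengths in mm; the calibration is good to about 2 mm. A picture is of the moment at which its call begins. camera_params takes no time and is no camera call.
- ctrl.finish_job(): hands the job in; it is judged then, once.
The state is a dict: "clock": time; "qpos": joint angles; "qd": joint speeds; "tau": joint torques, N m; "eef_pos": TCP position; "tool_rot": TCP orientation; "force": force on the tool from outside, world axes, zero at the start; "torque": the same for the moment, N m; "width": finger opening in mm; "gripper_force": force on a finger pad.
Only numpy, scipy, OpenCV 4.12 (cv2) and the standard library are available. Lean on these libraries where they do the work, as an engineer would, in place of code of your own. Each camera call takes 0.05 s, during which the arm holds its last target. There are 200 camera calls.

## Working session

There is one attempt and no reset: what is moved stays moved. The work goes in short steps, Python scripts to look and compute and a tool call to move; the robot and the scene stay as the last step left them, time stands still between calls to the robot, and variables do not carry over. Pictures are saved under pics/ and viewed, at most 10 in all, crops included, and the job is handed in when it is done.

Besides the shell and the picture viewer there is one more tool, called after "Call:" as name(argument=value, ...), one argument or row to a line, values as JSON. move_arm: Moves the arm, as the interface text tells. Its arguments: {"type":"object","properties":{"plan":{"type":"array","items":{"type":"array"}}},"required":["plan"]}

```bash
mkdir -p pics && python3 - <<'E'
from cell import status,cams,ctrl
import cv2
for n in("scene","top"):
    cv2.imwrite(f"pics/{n}0.png",cams.get_image(n)); p=cams.camera_params(n); print(n,p["K"],p["k1"],p["pose"])
s=status.read_state(); print(s, ctrl.grasp_offset)
E
```

```text
scene [[464.21976319   0.         325.38746884]
 [  0.         464.21976319 236.26555697]
 [  0.           0.           1.        ]] -0.09567703088980226 [[ 5.56280351e-01 -4.45753082e-01  7.01324719e-01 -2.59833406e+02]
 [-8.30796308e-01 -2.79882650e-01  4.81085435e-01 -4.62051752e+02]
 [-1.81566942e-02 -8.50276362e-01 -5.26023234e-01  6.79117679e+02]
 [ 0.00000000e+00  0.00000000e+00  0.00000000e+00  1.00000000e+00]]
top [[467.50803601   0.         324.38383318]
 [  0.         467.50803601 240.02117888]
 [  0.           0.           1.        ]] -0.06406905709732921 [[ 3.62450988e-03 -9.93072840e-01  1.17444442e-01  4.06090593e+02]
 [-9.99974611e-01 -2.87880359e-03  6.51845404e-03  4.76168613e+01]
 [-6.13520019e-03 -1.17465087e-01 -9.93058061e-01  1.17322090e+03]
 [ 0.00000000e+00  0.00000000e+00  0.00000000e+00  1.00000000e+00]]
{'clock': 0.1, 'qpos': array([ 1.08820606,  0.62926222,  0.03844776,  1.51825702, -0.0269911 ,
        0.99631264, -0.02000166]), 'qd': array([-1.51955374e-03,  5.95515066e-05,  1.57643813e-03, -1.10613205e-03,
       -1.23476068e-03,  1.63372506e-03, -7.30664891e-04]), 'tau': array([ 1.85179335e-03, -5.64531326e+01,  1.22977540e+00, -1.93972242e+01,
        1.11772958e-02,  5.46301409e-03,  1.54235647e-05]), 'eef_pos': array([ 262.93550206, -593.83319194,  230.47905733]), 'tool_rot': array([-3.13987170e+00,  2.69432833e-05,  4.16791296e-01]), 'force': array([ 0.1295831 , -0.60667256,  0.73911107]), 'torque': array([-0.01236284, -0.00053341, -0.00895489]), 'gripper_force': 0.0, 'width': 85.27898985062014} 18.700000000000003
```

View pics/scene0.png

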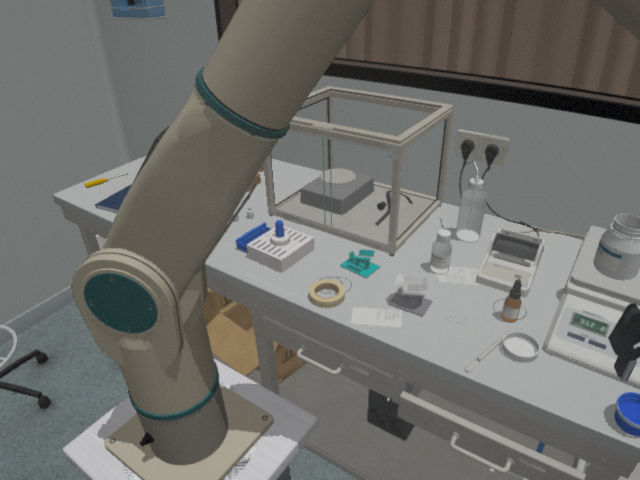

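View pics/top0.png

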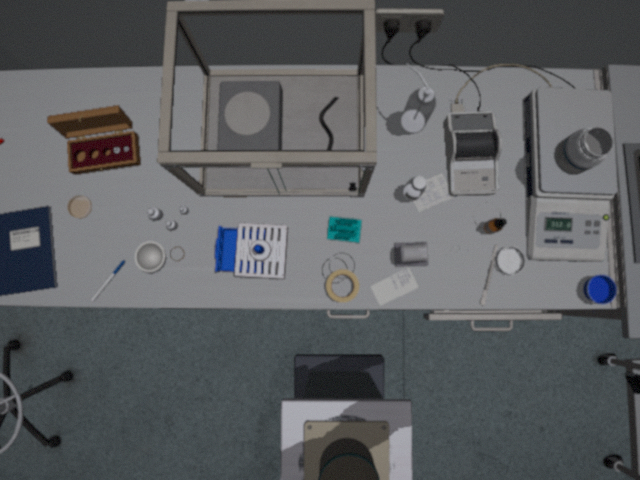

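The scene view shows the stand (280,243), its tray out to the left, and the beaker in the grey rest (410,290). In the top view the stand is at (262,250) with the tray at (228,250), so it gets pushed towards world -y. The beaker is at (411,253). I'll enlarge both next.

```bash
cat > h.py <<'E'
import numpy as np,cv2
from cell import cams
def ray(n,u,v):
    p=cams.camera_params(n);K=np.array(p["K"]);T=np.array(p["pose"])
    q=np.array([(u-K[0,2])/K[0,0],(v-K[1,2])/K[1,1]]);x=q.copy()
    for _ in range(20): x=q/(1+p["k1"]*(x@x))
    return T[:3,3],T[:3,:3]@np.array([x[0],x[1],1])
def at(n,u,v,z):
    o,d=ray(n,u,v);return np.round(o+d*(z-o[2])/d[2],1)
def px(n,P):
    p=cams.camera_params(n);K=np.array(p["K"]);T=np.array(p["pose"])
    c=T[:3,:3].T@(np.array(P,float)-T[:3,3]);x=c[:2]/c[2];x=x*(1+p["k1"]*(x@x))
    return np.round(x*K[0,0]+K[:2,2],1)
def crop(im,x,y,w,h,s):
    return cv2.resize(im[y:y+h,x:x+w],None,fx=s,fy=s,interpolation=cv2.INTER_CUBIC)
E
python3 - <<'E'
import cv2,numpy as np
from h import *
t=cv2.imread("pics/top0.png");s=cv2.imread("pics/scene0.png")
a=crop(t,205,215,100,75,4);b=crop(t,375,215,100,75,4)
c=crop(s,230,205,100,75,4);d=crop(s,370,255,100,75,4)
cv2.imwrite("pics/c1.png",np.vstack([np.hstack([a,b]),np.hstack([c,d])]))
E
```

```text
(no output)
```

View pics/c1.png

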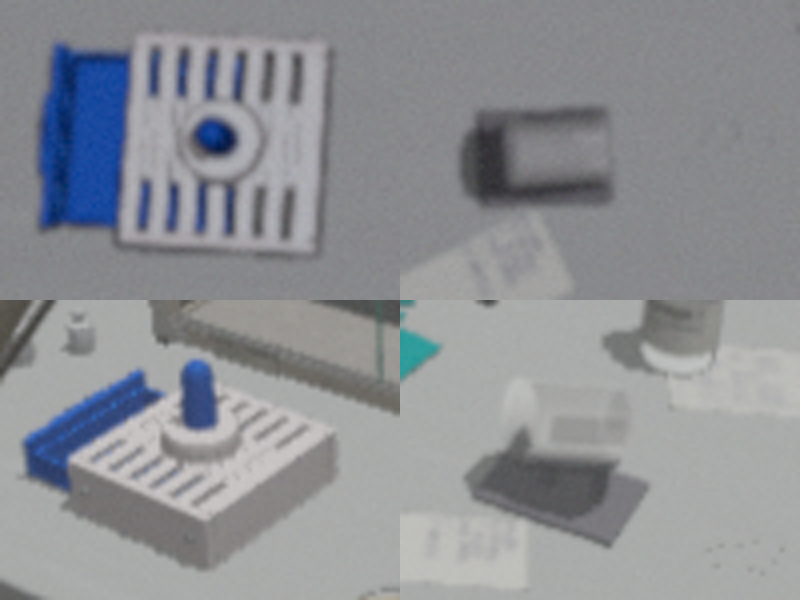

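The crops show the stand deck corners at top crop (137,33), (328,42), (320,252), (118,243), the tray front edge at x≈45, and the peg. The beaker spans about x 505–610 in the top crop. I'll work out positions and test which way the mouth points by overlaying both hypotheses.

```bash
python3 - <<'E'
from h import *
f=lambda u,v,x0,y0:(u/4+x0,v/4+y0)
C=np.array([at("top",*f(u,v,205,215),40)[:2] for u,v in[(137,33),(328,42),(320,252),(118,243)]])
print(C,"center",C.mean(0)); 
d=(C[1]-C[0])+(C[2]-C[3]);e=(C[0]-C[3])+(C[1]-C[2])
print("xdir deg",np.degrees(np.arctan2(d[1],d[0])),"perp",np.degrees(np.arctan2(e[1],e[0])),[np.linalg.norm(C[i]-C[i-1]) for i in range(4)])
print("peg tip top",at("top",*f(213,133,205,215),95),"collar",at("top",*f(221,140,205,215),55))
o1,d1=ray("scene",*f(198,362,230,205-75));
print("tip scene z101",at("scene",*f(198,362,230,130),101),"collar",at("scene",*f(200,440,230,130),55))
print("tray ends",at("top",*f(58,45,205,215),33),at("top",*f(46,226,205,215),33))
R=np.array([at("top",*f(u,v,375,215),0) for u,v in[(475,107),(610,105),(613,203),(480,203)]]) if 0 else np.array([at("top",*f(u-400,v,375,215),z) for u,v,z in[(475,107,20),(608,106,20),(612,203,20),(478,203,20)]])
print("rest",R,R.mean(0))
print("rest scene",[at("scene",*f(u-400,v-300,370,255),2) for u,v in[(470,490),(610,545),(650,488)]])
# overlay hypotheses
t=cv2.imread("pics/top0.png");s=cv2.imread("pics/scene0.png")
c=np.array([*R.mean(0)[:2],52]);out=[]
for sg in(1,-1):
    row=[]
    for n,im,(x,y) in(("top",t,(375,215)),("scene",s,(370,255))):
        k=crop(im,x,y,100,75,4)
        a=np.array([0,sg*np.cos(.314),-np.sin(.314)]);b=np.array([1,0,0.]);g=np.cross(a,b)
        for h,r,col in((-30,21.5,(0,255,0)),(30,23,(0,0,255))):
            P=[(px(n,c+a*h+r*(b*np.cos(q)+g*np.sin(q)))-[x,y])*4 for q in np.linspace(0,6.28,40)]
            cv2.polylines(k,[np.int32(P)],True,col,1)
        row.append(k)
    out.append(np.hstack(row))
cv2.imwrite("pics/c2.png",np.vstack(out))
E
```

```text
[[581.  264.6]
 [575.7 146.9]
 [447.2 150.1]
 [452.1 273. ]] center [514.   208.65]
xdir deg -92.42754452682216 perp -2.580348275280539 [np.float64(129.1734105766353), np.float64(117.81926837321646), np.float64(128.5398381825651), np.float64(122.99764225382535)]
peg tip top [513.9 208.2  95. ] collar [513.7 209.3  55. ]
tip scene z101 [512.2 206.5 101. ] collar [496.1 196.2  55. ]
tray ends [574.5 314.9  33. ] [462.5 319.   33. ]
rest [[ 538.7 -117.1   20. ]
 [ 539.5 -200.1   20. ]
 [ 479.2 -201.3   20. ]
 [ 479.  -118.2   20. ]] [ 509.1   -159.175   20.   ]
rest scene [array([ 481.8, -119. ,    2. ]), array([ 481. , -204.7,    2. ]), array([ 537.3, -204.2,    2. ])]
```

View pics/c2.png

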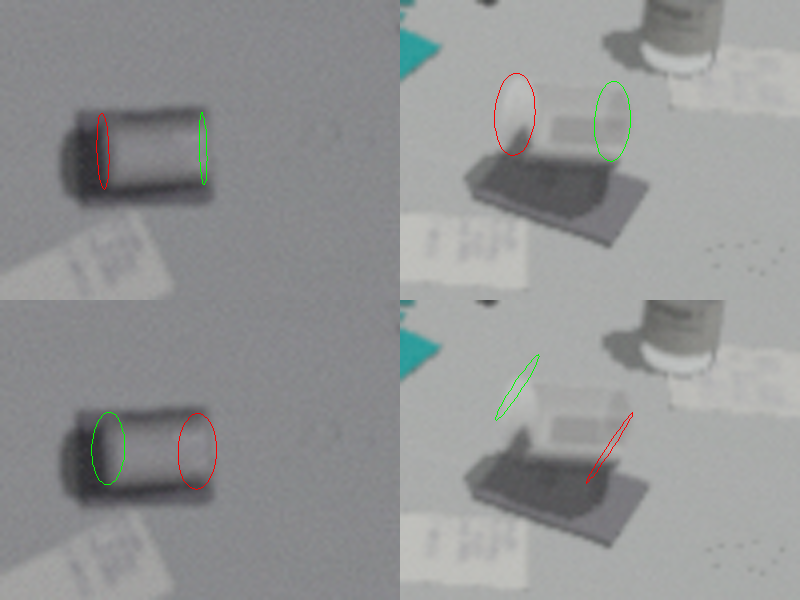

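Mouth towards +y fits both views. The beaker centre is about (508,-161,51), the stand is at (514,209) with its x axis ≈ -92.4°, and the tray front is at about y≈320. The first move goes over the beaker area, turning the closing line along world x.

Call:
move_arm(
  plan=[
    [[26, 48, 0], [0, 0, 7.4], 0.5],
    [[26, 48, 0], [0, 0, 7.4], 0],
    [[26, 48, 0], [0, 0, 7.4], 0],
    [[26, 48, 0], [0, 0, 7.4], 0],
    [[26, 48, 0], [0, 0, 7.4], 0],
    [[26, 48, 0], [0, 0, 7.4], 0],
    [[26, 48, 0], [0, 0, 7.4], 0],
    [[26, 48, 0], [0, 0, 7.4], 0],
    [[26, 48, 0], [0, 0, 7], 0],
    [[0, 0, 0], [0, 0, 0], 0],
  ],
)

```text
clock: 1.35
eef_pos: [499.3, -157.0, 231.3]
tool_rot: [3.14, -0.003, 1.581]
force: [-0.1, -0.8, 0.1]
width: 0.0
gripper_force: 0.0
```

```bash
cat > st.py <<'E'
from cell import status
import numpy as np
from scipy.spatial.transform import Rotation as Ro
s=status.read_state();R=Ro.from_euler('xyz',s["tool_rot"]).as_matrix()
np.set_printoptions(precision=3,suppress=True)
print(s["clock"],s["eef_pos"],"rpy",np.degrees(s["tool_rot"]),"\nz",R[:,2],"y",R[:,1],"\nq",s["qpos"],"F",s["force"],"w",s["width"],s["gripper_force"])
E
python3 st.py; python3 - <<'E'
from h import *
for n,u,v,z in(("tape",342,286,19),("mortar",150,257,46),("jar",155,214,20),("teal",345,229,30)): print(n,at("top",u,v,z))
E
```

```text
1.35 [ 499.296 -157.006  231.318] rpy [179.911  -0.174  90.603] 
z [ 0.002  0.003 -1.   ] y [1.    0.011 0.002] 
q [ 0.472  0.461 -0.315  1.863  0.181  0.844  0.078] F [-0.144 -0.758  0.105] w 0.010215273622696492 0.0
tape [428.9  11.5  19. ]
mortar [496.4 481.3  46. ]
jar [607.5 483.7  20. ]
teal [568.8   4.3  30. ]
```

Call:
move_arm(
  plan=[
    [[2, 53, 0], [0, 0, 0], 0],
    [[2, 53, 0], [0, 0, 0], 0],
    [[2, 53, 0], [0, 0, 0], 0],
    [[2, 53, 0], [0, 0, 0], 0],
    [[2, 53, 0], [0, 0, 0], 0],
    [[2, 53, 0], [0, 0, 0], 0],
    [[2, 53, 0], [0, 0, 0], 0],
    [[2, 53, 0], [0, 0, 0], 0],
    [[2, 53, -30], [0, 0, 0], 0],
    [[2, 50, -30], [0, 0, 0], 0],
  ],
)

```text
clock: 2.6
eef_pos: [517.9, 365.2, 170.5]
tool_rot: [3.141, 0.001, 1.57]
force: [-0.4, 0.1, 0.4]
width: 0.1
gripper_force: 0.0
```

Call:
move_arm(
  plan=[
    [[0, 0, -40], [0, 0, 0], 0],
    [[0, 0, -40], [0, 0, 0], 0],
    [[0, 0, -40], [0, 0, 0], 0],
    [[0, 0, -25], [0, 0, 0], 0],
    [[0, 0, -10], [0, 0, 0], 0],
    [[0, 0, 0], [0, 0, 0], 0],
  ],
)

```text
clock: 3.35
eef_pos: [517.3, 363.9, 16.0]
tool_rot: [-3.141, 0.001, 1.571]
force: [0.7, -0.3, -0.6]
width: -0.0
gripper_force: 0.0
```

```bash
python3 st.py; python3 - <<'E'
from h import *
im=cams.get_image("top");cv2.imwrite("pics/top1.png",im)
cv2.imwrite("pics/c3.png",crop(im,120,190,200,120,4))
E
```

```text
3.35 [517.319 363.901  15.962] rpy [-179.969    0.05    90.031] 
z [-0.001 -0.001 -1.   ] y [ 1.     0.001 -0.001] 
q [-0.519  0.892 -0.232  1.703  0.329  0.586 -0.943] F [ 0.657 -0.292 -0.567] w -0.011772639752947397 0.0
```

View pics/c3.png

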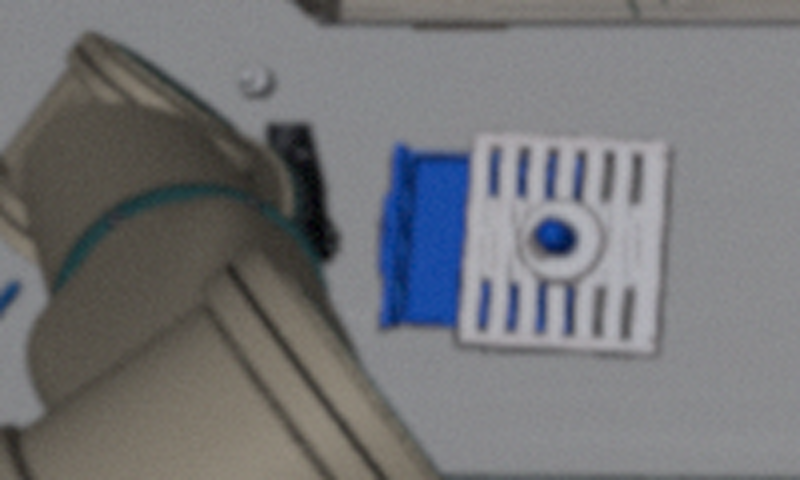

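Tray still out; the hand stands clear in front of it (black fingers at crop 300,190). Pushing along -y.

Call:
move_arm(
  plan=[
    [[-1, -18, 0], [0, 0, 0], 0],
    [[-1, -10, 0], [0, 0, 0], 0],
    [[0, -8, 0], [0, 0, 0], 0],
    [[0, -8, 0], [0, 0, 0], 0],
    [[0, -8, 0], [0, 0, 0], 0],
    [[-1, -8, 0], [0, 0, 0], 0],
    [[0, -6, 0], [0, 0, 0], 0],
    [[0, -4, 0], [0, 0, 0], 0],
    [[0, 0, 0], [0, 0, 0], 0],
  ],
)

```text
clock: 4.53
eef_pos: [514.0, 293.7, 16.1]
tool_rot: [-3.141, 0.001, 1.572]
force: [0.4, 0.5, 0.9]
width: -0.2
gripper_force: 0.0
```

Call:
move_arm(
  plan=[
    [[0, -4, 0], [0, 0, 0], 0],
    [[0, -2, 0], [0, 0, 0], 0],
    [[0, 0, 0], [0, 0, 0], 0],
  ],
)

```text
clock: 4.9
eef_pos: [513.9, 288.2, 16.2]
tool_rot: [-3.141, 0.001, 1.572]
force: [-0.1, 1.1, -0.1]
width: -0.2
gripper_force: 0.3
```

Call:
move_arm(
  plan=[
    [[0, -3, 0], [0, 0, 0], 0],
    [[0, -3, 0], [0, 0, 0], 0],
    [[0, 0, 0], [0, 0, 0], 0],
  ],
)

```text
clock: 5.28
eef_pos: [513.9, 286.2, 16.4]
tool_rot: [3.141, -0.006, 1.574]
force: [-1.7, 6.6, -3.6]
width: 0.0
gripper_force: 3.5
```

Call:
move_arm(
  plan=[
    [[0, -3, 0], [0, 0, 0], 0],
    [[0, 0, 0], [0, 0, 0], 0],
  ],
)

```text
clock: 5.52
eef_pos: [513.9, 286.1, 16.5]
tool_rot: [3.14, -0.01, 1.575]
force: [-1.6, 11.8, -6.9]
width: -0.3
gripper_force: 5.7
```

Call:
move_arm(
  plan=[
    [[0, -2, 0], [0, 0, 0], 0],
    [[0, 0, 0], [0, 0, 0], 0],
  ],
)

```text
clock: 5.78
eef_pos: [513.9, 286.0, 16.6]
tool_rot: [3.139, -0.013, 1.576]
force: [-2.0, 15.2, -8.2]
width: -0.0
gripper_force: 7.2
```

The force climbs and the hand stops at y≈286, so the tray is against its stop. Next I back off, rise, and test in the air whether the final hand attitude can be reached.

Call:
move_arm(
  plan=[
    [[0, 20, 0], [0, 0, 0], 0],
    [[0, 40, 0], [0, 0, 0], 0],
    [[0, 20, 50], [0, 0, 0], 0],
    [[0, 0, 60], [0, 0, 0], 0],
    [[0, -20, 60], [-9, 0, 0], 1],
    [[0, -20, 40], [-9, 0, 0], 1],
    [[0, -20, 30], [-9, 0, 0], 1],
    [[0, -20, 0], [-9, 0, 0], 1],
    [[0, -20, 0], [-9, 0, 0], 1],
    [[0, -10, 0], [-9, 0, 0], 1],
  ],
)

```text
clock: 7.02
eef_pos: [514.6, 246.9, 256.9]
tool_rot: [3.14, 0.949, 1.569]
force: [0.1, -0.4, -0.1]
width: 85.4
gripper_force: 0.0
```

```bash
python3 st.py; python3 - <<'E'
from h import *
im=cams.get_image("top");cv2.imwrite("pics/top2.png",im)
im2=cams.get_image("scene")
cv2.imwrite("pics/c4.png",np.vstack([crop(im,120,190,200,80,4)[:,:],crop(im2,200,180,200,70,4)]))
E
```

```text
7.025 [514.594 246.902 256.933] rpy [179.882  54.347  89.881] 
z [ 0.    -0.813 -0.583] y [ 1.    -0.     0.001] 
q [-0.829  0.886 -0.021  1.327  0.59   1.712 -1.012] F [ 0.132 -0.379 -0.103] w 85.37869621909849 0.0
```

View pics/c4.png

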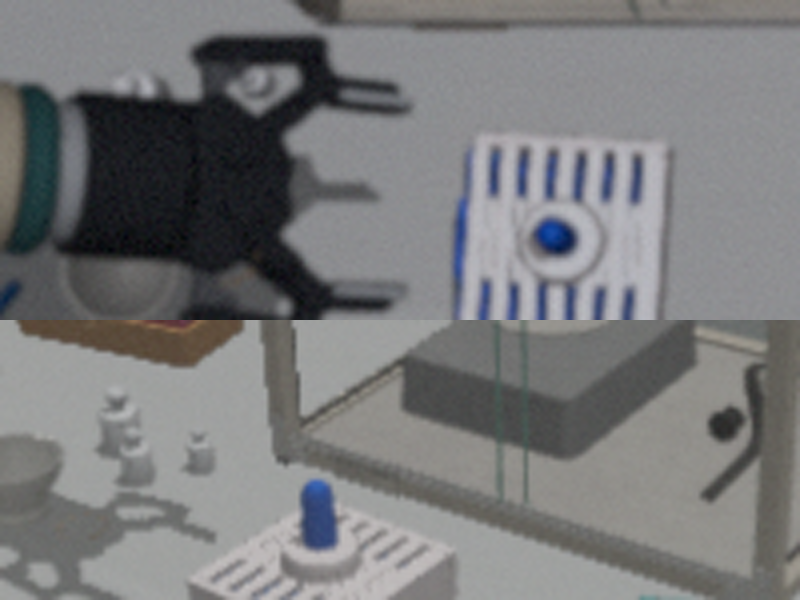

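The tray is home, with only its lip showing at crop (462,240), and the inverted attitude is reachable with all joints in range. Going to the beaker with a 20° tilt.

Call:
move_arm(
  plan=[
    [[-1, -44, 0], [7.4, 0, 0], 1],
    [[-1, -44, 0], [7.4, 0, 0], 1],
    [[-1, -44, 0], [7.4, 0, 0], 1],
    [[-1, -44, 0], [7.4, 0, 0], 1],
    [[-1, -44, 0], [7.4, 0, 0], 1],
    [[-1, -44, 0], [7.4, 0, 0], 1],
    [[-1, -44, 0], [7.4, 0, 0], 1],
    [[0, -44, 0], [7.4, 0, 0], 1],
    [[0, -44, 0], [7.4, 0, 0], 1],
    [[0, -44, -20], [7.4, 0, 0], 1],
  ],
)

```text
clock: 8.38
eef_pos: [508.8, -195.4, 239.1]
tool_rot: [3.131, -0.349, 1.573]
force: [1.4, 0.1, -0.4]
width: 85.4
gripper_force: 0.0
```

Call:
move_arm(
  plan=[
    [[0, 0, -50], [0, 0, 0], 1],
    [[0, 0, -40], [0, 0, 0], 1],
    [[0, 0, 0], [0, 0, 0], 1],
  ],
)

```text
clock: 8.75
eef_pos: [505.3, -192.7, 144.6]
tool_rot: [-3.139, -0.35, 1.569]
force: [-0.7, 0.3, 0.7]
width: 85.4
gripper_force: 0.0
```

```bash
python3 st.py; python3 - <<'E'
from h import *
im=cams.get_image("top");im2=cams.get_image("scene")
cv2.imwrite("pics/top3.png",im);cv2.imwrite("pics/scene3.png",im2)
cv2.imwrite("pics/c5.png",np.hstack([crop(im,375,200,100,110,4),crop(im2,360,215,100,110,4)]))
E
```

```text
8.75 [ 505.257 -192.679  144.582] rpy [-179.833  -20.077   89.883] 
z [-0.002  0.343 -0.939] y [ 1.    -0.001 -0.003] 
q [ 0.716  0.703 -0.336  1.768 -0.133  0.857  0.533] F [-0.696  0.252  0.702] w 85.44752594179089 0.0
```

View pics/c5.png

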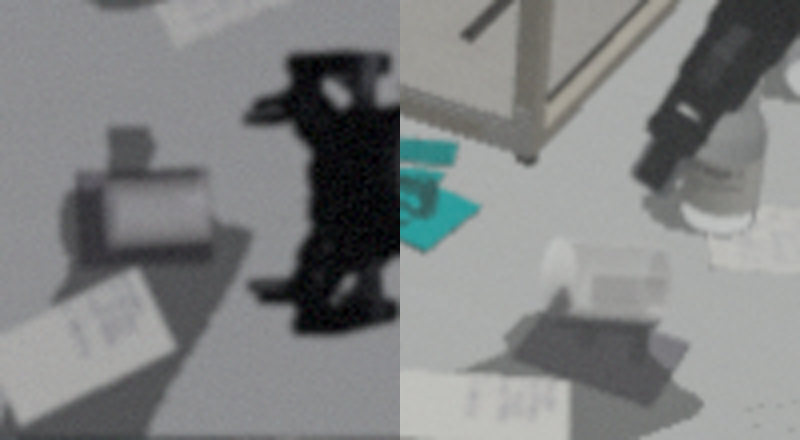

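The fingers straddle the beaker line (crop rows 108 and 290, beaker at 211), still clear of everything. Going down along the tool axis.

Call:
move_arm(
  plan=[
    [[1, 9, -30], [0, 0, 0], 1],
    [[1, 9, -30], [0, 0, 0], 1],
    [[1, 7, -22], [0, 0, 0], 1],
    [[0, 5, -15], [0, 0, 0], 1],
    [[0, 4, -12], [0, 0, 0], 1],
    [[0, 0, 0], [0, 0, 0], 1],
  ],
)

```text
clock: 9.6
eef_pos: [510.3, -157.9, 36.7]
tool_rot: [3.141, -0.349, 1.573]
force: [-0.2, -0.2, -0.1]
width: 85.5
gripper_force: 0.0
```

```bash
python3 st.py; python3 - <<'E'
from h import *
print(at("top",411.2,252.7,52),px("top",[508,-161,52]))
im=cams.get_image("top");im2=cams.get_image("scene")
cv2.imwrite("pics/c6.png",np.hstack([crop(im,375,210,100,80,4),crop(im2,360,245,100,80,4)]))
E
```

```text
9.6 [ 510.286 -157.924   36.747] rpy [179.967 -20.003  90.107] 
z [-0.     0.342 -0.94 ] y [1.    0.002 0.001] 
q [ 0.656  0.858 -0.328  1.851 -0.125  0.609  0.528] F [-0.204 -0.23  -0.118] w 85.4708281096567 0.0
[ 508.5 -154.4   52. ] [413.9 252.9]
```

View pics/c6.png

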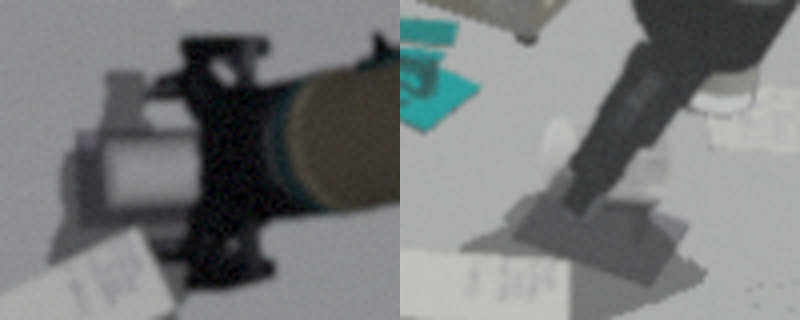

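The near finger crosses the beaker's side about mid-length (scene crop 600,160). Closing.

Call:
move_arm(
  plan=[
    [[-2, -2, -2], [0, 0, 0], 0.7],
    [[0, 0, 0], [0, 0, 0], 0.5],
    [[0, 0, 0], [0, 0, 0], 0.4],
    [[0, 0, 0], [0, 0, 0], 0.3],
    [[0, 0, 0], [0, 0, 0], 0.3],
    [[0, 0, 0], [0, 0, 0], 0.3],
  ],
)

```text
clock: 10.45
eef_pos: [511.1, -161.5, 36.1]
tool_rot: [3.135, -0.347, 1.573]
force: [0.8, -1.2, 6.8]
width: 44.8
gripper_force: 59.8
```

Call:
move_arm(
  plan=[
    [[0, 0, 10], [0, 0, 0], 0.3],
    [[0, -5, 25], [0, 0, 0], 0.3],
    [[0, 0, 40], [0, 0, 0], 0.3],
    [[0, 0, 40], [0, 0, 0], 0.3],
    [[0, 20, 30], [-4, 0, 0], 0.3],
    [[0, 40, 30], [-8, 0, 0], 0.3],
    [[0, 40, 20], [-8, 0, 0], 0.3],
    [[0, 40, 0], [-8, 0, 0], 0.3],
    [[0, 40, 0], [-8, 0, 0], 0.3],
    [[0, 40, 0], [-8, 0, 0], 0.3],
  ],
)

```text
clock: 11.7
eef_pos: [508.2, 55.6, 230.6]
tool_rot: [3.139, 0.421, 1.571]
force: [-0.1, -0.1, -1.8]
width: 42.0
gripper_force: 60.8
```

```bash
python3 st.py; python3 - <<'E'
from h import *
im=cams.get_image("top");im2=cams.get_image("scene")
cv2.imwrite("pics/c7.png",np.hstack([crop(im,265,190,200,150,2),crop(im2,240,150,200,150,2)]))
E
```

```text
11.7 [508.248  55.566 230.585] rpy [179.873  24.1    90.015] 
z [ 0.002 -0.408 -0.913] y [1.    0.001 0.002] 
q [-0.441  0.517  0.024  1.849  0.445  1.001 -0.703] F [-0.123 -0.056 -1.789] w 42.042300136029084 60.840617837020545
```

View pics/c7.png

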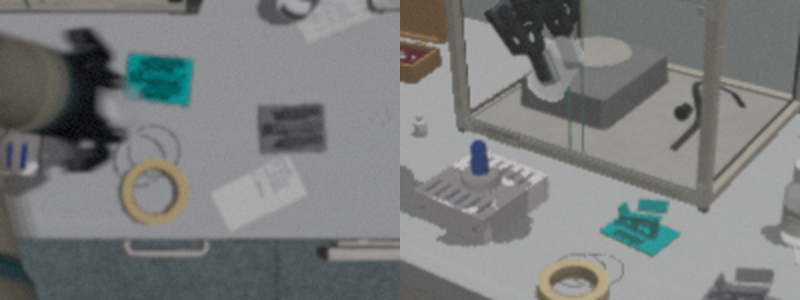

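The beaker is held: bright mouth at scene crop (545,88), rest empty. The opening shrank from 44.8 to 42 mm, so it may have shifted in the grip. I'll turn it mouth down high above the peg and check there.

Call:
move_arm(
  plan=[
    [[2, 35, 0], [-7, 0, 0], 0.3],
    [[2, 35, 0], [-7, 0, 0], 0.3],
    [[1, 35, -10], [-7, 0, 0], 0.3],
    [[1, 34, -20], [-7, 0, 0], 0.3],
    [[0, 0, 0], [0, 0, 0], 0.3],
    [[0, 0, 0], [0, 0, 0], 0.3],
  ],
)

```text
clock: 12.55
eef_pos: [514.2, 192.2, 199.2]
tool_rot: [-3.137, 0.906, 1.574]
force: [-0.3, -0.9, -0.9]
width: 42.5
gripper_force: 60.9
```

```bash
python3 st.py; cat > ov.py <<'E'
from h import *
from cell import status
from scipy.spatial.transform import Rotation as Ro
im2=cams.get_image("scene");im=cams.get_image("top");cv2.imwrite("pics/sceneA.png",im2);cv2.imwrite("pics/topA.png",im)
s=status.read_state();R=Ro.from_euler('xyz',s["tool_rot"]).as_matrix()
G=np.array(s["eef_pos"])-18.7*R[:,2]
a=np.array([0,0,-1.]);c=G+5*a
print("G",G,"scene px",px("scene",c),px("top",c))
x,y=(px("scene",c)-[50,55]).astype(int)
k=crop(im2,x,y,100,145,4);o=k.copy()
for h,r,col in((-30,21.5,(0,255,0)),(30,23,(0,0,255))):
    P=[(px("scene",c+a*h+r*np.array([np.cos(q),np.sin(q),0]))-[x,y])*4 for q in np.linspace(0,6.28,40)]
    cv2.polylines(o,[np.int32(P)],True,col,1)
cv2.imwrite("pics/c8.png",np.hstack([k,o])); print("origin",x,y)
E
python3 ov.py
```

```text
12.55 [514.231 192.151 199.236] rpy [-179.759   51.909   90.179] 
z [-0.002 -0.787 -0.617] y [ 1.    -0.    -0.003] 
q [-0.833  0.885  0.101  1.502  0.544  1.469 -1.003] F [-0.327 -0.901 -0.873] w 42.45875432985601 60.89808964229633
G [514.96690399 206.04932735 212.84298215] scene px [277.3 181.5] [251.4 242.3]
origin 227 126
```

View pics/c8.png

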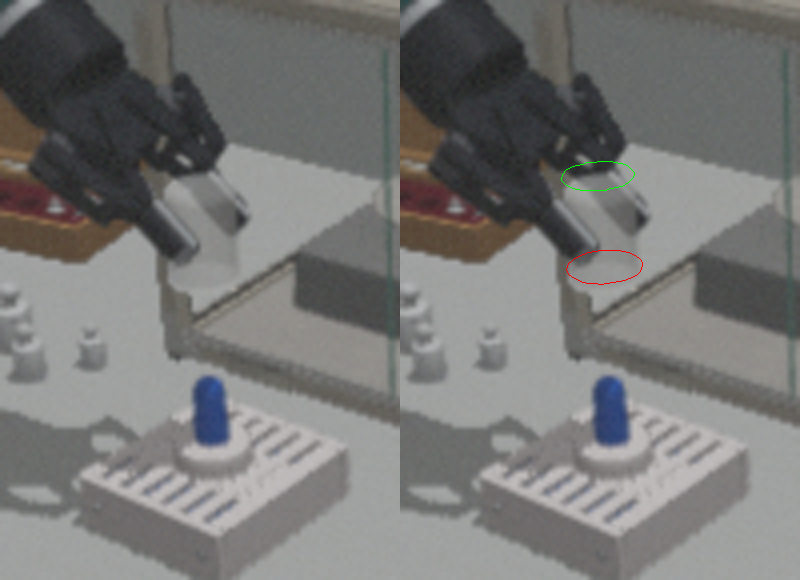

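The beaker is upright with its rim centre at about crop (203,273), a few mm lower than predicted, i.e. held slightly nearer the base. The peg tip is at crop (209,378). Comparing the two in the same camera gives the remaining correction.

```bash
python3 - <<'E'
from h import *
for z in(172,174,176,178): print(z,"rim",at("scene",203/4+227,273/4+126,z))
print("tip top of dome",at("scene",209/4+227,376/4+126,101),"collar",at("scene",214/4+227,448/4+126,55))
print("expected peg px", (px("scene",[514,208.5,101])-[227,126])*4,(px("scene",[514,208.5,55])-[227,126])*4)
E
```

```text
172 rim [516.7 209.3 172. ]
174 rim [513.6 206.7 174. ]
176 rim [510.6 204.  176. ]
178 rim [507.5 201.4 178. ]
tip top of dome [513.8 208.6 101. ] collar [504.4 201.1  55. ]
expected peg px [209.2 376. ] [214.4 438. ]
```

Call:
move_arm(
  plan=[
    [[-1, 2, -20], [0, 0, 0], 0.3],
    [[0, 0, -20], [0, 0, 0], 0.3],
    [[0, 0, -15], [0, 0, 0], 0.3],
    [[0, 0, -10], [0, 0, 0], 0.3],
    [[0, 0, 0], [0, 0, 0], 0.3],
    [[0, 0, 0], [0, 0, 0], 0.3],
  ],
)

```text
clock: 13.4
eef_pos: [513.4, 195.3, 134.8]
tool_rot: [-3.14, 0.905, 1.572]
force: [-0.1, -0.1, -1.1]
width: 42.2
gripper_force: 60.9
```

```bash
python3 st.py
```

```text
13.4 [513.384 195.261 134.848] rpy [-179.923   51.856   90.092] 
z [-0.    -0.786 -0.618] y [ 1.     0.001 -0.001] 
q [-0.834  0.973  0.096  1.513  0.543  1.386 -1.061] F [-0.092 -0.146 -1.123] w 42.19927097244631 60.886309220277326
```

Call:
move_arm(
  plan=[
    [[0, -1, -8], [0, 0, 0], 0.3],
    [[0, 0, -8], [0, 0, 0], 0.3],
    [[0, 0, -8], [0, 0, 0], 0.3],
    [[0, 0, 0], [0, 0, 0], 0.3],
  ],
)

```text
clock: 13.9
eef_pos: [512.7, 194.0, 109.7]
tool_rot: [-3.137, 0.906, 1.575]
force: [0.4, 0.7, -0.7]
width: 42.3
gripper_force: 60.9
```

Call:
move_arm(
  plan=[
    [[0, 0, -7], [0, 0, 0], 0.3],
    [[0, 0, -7], [0, 0, 0], 0.3],
    [[0, 0, -5], [0, 0, 0], 0.3],
    [[0, 0, 0], [0, 0, 0], 0.3],
  ],
)

```text
clock: 14.4
eef_pos: [513.0, 194.0, 91.1]
tool_rot: [-3.138, 0.906, 1.574]
force: [-1.2, 0.7, -0.6]
width: 42.0
gripper_force: 60.9
```

No contact so far; the peg is inside the beaker. The last 10 mm go in small steps.

Call:
move_arm(
  plan=[
    [[0, 0, -3], [0, 0, 0], 0.3],
    [[0, 0, -2], [0, 0, 0], 0.3],
    [[0, 0, 0], [0, 0, 0], 0.3],
  ],
)

```text
clock: 14.78
eef_pos: [513.1, 194.2, 86.5]
tool_rot: [-3.139, 0.905, 1.573]
force: [-0.6, 0.8, 0.1]
width: 42.1
gripper_force: 60.9
```

Call:
move_arm(
  plan=[
    [[0, 0, -2], [0, 0, 0], 0.3],
    [[0, 0, 0], [0, 0, 0], 0.3],
  ],
)

```text
clock: 15.02
eef_pos: [513.1, 194.2, 84.4]
tool_rot: [-3.139, 0.905, 1.573]
force: [-0.1, -0.1, -0.4]
width: 42.0
gripper_force: 60.9
```

Call:
move_arm(
  plan=[
    [[0, 0, -2], [0, 0, 0], 0.3],
    [[0, 0, 0], [0, 0, 0], 0.3],
  ],
)

```text
clock: 15.28
eef_pos: [513.0, 194.2, 82.4]
tool_rot: [-3.139, 0.905, 1.573]
force: [-0.6, 0.1, -1.2]
width: 42.5
gripper_force: 60.9
```

Call:
move_arm(
  plan=[
    [[0, 0, -1.5], [0, 0, 0], 0.3],
    [[0, 0, 0], [0, 0, 0], 0.3],
  ],
)

```text
clock: 15.52
eef_pos: [513.2, 194.2, 81.0]
tool_rot: [-3.139, 0.905, 1.573]
force: [0.2, 0.4, -0.7]
width: 42.1
gripper_force: 60.9
```

Call:
move_arm(
  plan=[
    [[0, 0, -1.5], [0, 0, 0], 0.3],
    [[0, 0, 0], [0, 0, 0], 0.3],
  ],
)

```text
clock: 15.78
eef_pos: [513.2, 194.2, 80.7]
tool_rot: [-3.14, 0.906, 1.572]
force: [-1.7, 1.9, 5.0]
width: 42.3
gripper_force: 61.5
```

Call:
move_arm(
  plan=[
    [[0, 0, -1.5], [0, 0, 0], 0.3],
    [[0, 0, 0], [0, 0, 0], 0.3],
  ],
)

```text
clock: 16.02
eef_pos: [513.2, 194.1, 80.5]
tool_rot: [-3.141, 0.908, 1.571]
force: [-2.8, 3.1, 10.2]
width: 42.4
gripper_force: 62.1
```

Contact at TCP z≈80.8, just as predicted. Easing the load and opening gradually.

Call:
move_arm(
  plan=[
    [[0, 0, 1.5], [0, 0, 0], 0.3],
    [[0, 0, 0], [0, 0, 0], 0.55],
    [[0, 0, 0], [0, 0, 0], 0.65],
    [[0, 0, 0], [0, 0, 0], 0.8],
    [[0, 0, 0], [0, 0, 0], 1],
    [[0, 0, 0], [0, 0, 0], 1],
    [[0, 0, 0], [0, 0, 0], 1],
  ],
)

```text
clock: 16.9
eef_pos: [513.1, 194.1, 79.5]
tool_rot: [-3.139, 0.905, 1.573]
force: [0.1, 0.1, -0.3]
width: 85.9
gripper_force: 0.0
```

Call:
move_arm(
  plan=[
    [[0, 8, 6], [0, 0, 0], 1],
    [[0, 16, 12], [0, 0, 0], 1],
    [[0, 24, 19], [0, 0, 0], 1],
    [[0, 32, 25], [0, 0, 0], 1],
    [[0, 32, 25], [0, 0, 0], 1],
    [[0, 20, 40], [0, 0, 0], 1],
    [[0, 0, 0], [0, 0, 0], 1],
    [[0, 0, 0], [0, 0, 0], 1],
  ],
)

```text
clock: 17.9
eef_pos: [512.9, 326.1, 206.4]
tool_rot: [-3.139, 0.905, 1.574]
force: [1.0, 0.2, -1.3]
width: 85.7
gripper_force: 0.0
```

```bash
python3 st.py; python3 - <<'E'
from h import *
im=cams.get_image("scene");im2=cams.get_image("top");cv2.imwrite("pics/sF.png",im)
x,y=244,195
k=crop(im,x,y,80,80,5);o=k.copy()
for z,r,col in((115,21.5,(0,255,0)),(55,23,(0,0,255))):
    P=[(px("scene",[514+r*np.cos(q),208.6+r*np.sin(q),z])-[x,y])*5 for q in np.linspace(0,6.28,40)]
    cv2.polylines(o,[np.int32(P)],True,col,1)
cv2.imwrite("pics/cF.png",np.hstack([k,o]))
A=cv2.imread("pics/sceneA.png").astype(int);d=np.abs(cv2.GaussianBlur(im,(5,5),0).astype(int)-cv2.GaussianBlur(A.astype(np.uint8),(5,5),0)).sum(2)[y:y+80,x:x+80]
m=d>40;ys,xs=np.nonzero(m);print("diff bbox",xs.min()+x,xs.max()+x,ys.min()+y,ys.max()+y,m.sum())
for z,r in((115,21.5),(55,23)): print(z,[px("scene",[514+r*np.cos(q),208.6+r*np.sin(q),z]) for q in np.arange(0,6.2,1.57)])
for r in range(0,80,2): print(''.join('#' if v else '.' for v in m[r]))
E
```

```text
17.9 [512.853 326.081 206.374] rpy [-179.828   51.864   90.167] 
z [-0.001 -0.787 -0.618] y [ 1.     0.001 -0.002] 
q [-0.933  1.008  0.075  1.156  0.475  1.718 -0.982] F [ 1.001  0.198 -1.334] w 85.69133191145792 0.0
diff bbox 244 288 195 254 735
115 [array([284.2, 211.6]), array([272.3, 212.9]), array([273.5, 218.7]), array([285.7, 217.4])]
55 [array([286.1, 231.6]), array([273.6, 233. ]), array([274.9, 239.5]), array([287.6, 238. ])]
........................#######.................................................
.........................#######................................................
............................###.................................................
................................................................................
................................................................................
................................................................................
................................................................................
................................................................................
...........
[... 1880 characters left out ...]
....................................................
................................................................................
................................................................................
................................................................................
................................................................................
................................................................................
................................................................................
................................................................................
................................................................................
```

The change mask shows the beaker's outline standing upright at columns 271–288, rows 213–241. That matches the model of it seated on the collar, and the hand is clear. Handing in.

```bash
python3 -c "
from cell import ctrl
print(ctrl.finish_job())"
```

```text
the job is handed in; nothing more can be done
None
```

The drip tray is pushed home against its stop, and the beaker stands mouth down over the peg, with its rim on the collar as far as the last picture and the contact height show. I let go, the hand is clear, and the job was handed in at about 18 s of robot time. The hand-in returned no verdict.

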